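Press the cell carrier against the reader bar with the push rod

TASK

Pull the push rod out of the upright holder and, touching the cell carrier with nothing but the rod, slide the carrier straight up to the reader bar until it is flush. Then press diagonally into the carrier's step, firmly, so that one push holds it both against the bar and down on the bench. Finish while still holding the rod and keeping up that push, and leave everything else on the bench where it stands.

Things in the scene. Friction and masses are not known exactly. Their poses are not given: they have to be found in the camera images.
- block: Cell carrier: loose grey block, x 60, y 110, z 45 mm, 0.24-0.38 kg; 3 glass cells stand 12 mm out of its top. Stepped: a ledge 22 mm high and 25 deep along its whole -x side, the rest full height. Origin: underside centre; x towards the bar. Starts on the bench 20 to 50 mm short of the bar, turned up to 11 deg. Slides at 2 to 5 N; 10 to 20 N into the step, about 45 deg down, seats it.
- block_corner (a point): Middle of the carrier's inner step corner, where the 22 mm high ledge meets the upright riser (23 mm high, facing -x); 5 mm to -x of the block's origin, 22 mm up. Axes as the block.
- bar: Reader bar (the fence): low black housing fixed to the bench, x 50, y 220, z 45 mm, 3 small windows in its -x face. Origin: underside centre. The flat -x face, 25 mm from the origin, looks at the carrier: flush is the carrier's origin 55 mm to -x of the bar's, axes parallel. The carrier must stay within 60 mm of the bar's middle along y.
- holder: White holder fixed to the bench, x 60, y 170, z 50 mm, three square holes 45 mm deep, 55 mm apart along y. Origin: underside centre. The push rod stands in any one of them; a scoop (thin stem, flat upright blade) and a brush (thin stem, small knob) in the others, tops 97 to 103 mm above the bench: lift the rod clear of them.
- rod_grip (a point): Push rod, loose, 130 mm long, 60 g, upright in the holder with 1 to 2 mm play: lower 50 mm a round black rubber foot, 18 mm diameter, flat end; above it an 80 mm square white handle, 16 x 16 mm, the thickest item in the holder. This point: on its axis in the handle, 92 mm above the foot's end, 38 mm below the top; x, y square to the handle's faces, z along the rod, up.
- rod_tip (a point): Centre of the flat end of the rod's rubber foot; at the start 5 mm above the bench, inside the holder. Axes as rod_grip.
- table: The bench: pale grey top, its surface at z = 0; the frame of this entry has no use.
There are look-alikes about, which are no part of the job. What is shaped like the block but blue, red or turquoise is not meant.

How it is judged:
On the way, in this order (a step that is already met when the one before it is completed fails the run):
1. the push rod is held in the fingers, its foot lifted clear above the holder (contact force between the fingers and rod above 3 N and height (world z) of rod_tip above 0.055 m), for 0.1 s.
2. the carrier is flush against the reader bar, pushed there with the rod (contact force between the fingers and rod above 3 N and contact force between rod and block above 1 N and x of block in the frame of bar between -0.06 and -0.05 m and y of block in the frame of bar between -0.06 and 0.06 m and angle between the x axis of block and the x axis of bar, either way round below 0.05 rad and angle between block's own z axis and vertical below 0.05 rad and height (world z) of block below 0.004 m), for 0.1 s.
At the end, for the whole second after the job is handed in: Fingers hold the rod; its foot presses in the step (over 4 N), the rod off bench and bar; the carrier presses the bar over 2 N and the bench over 5.5 N (weight included); it is still, flat, within 5 mm of flush, 0.05 rad of square, 60 mm of the bar's middle, untouched by arm or fingers (contact force between the fingers and rod above 3 N and contact force between rod and block above 4 N and contact force between block and bar above 2 N and contact force between block and table above 5.5 N and x of rod_tip in the frame of block between -0.035 and 0 m and z of rod_tip in the frame of block between 0.015 and 0.042 m and y of rod_tip in the frame of block between -0.06 and 0.06 m and contact force between rod and table below 0.3 N and contact force between rod and bar below 0.3 N and contact force between each of the arm, the fingers and block below 0.3 N and linear speed of block below 0.01 m/s and x of block in the frame of bar between -0.06 and -0.05 m and y of block in the frame of bar between -0.06 and 0.06 m and angle between the x axis of block and the x axis of bar, either way round below 0.05 rad and angle between block's own z axis and vertical below 0.05 rad and height (world z) of block below 0.004 m); the arm keeps its last pose, push and grip.
It fails at once if the carrier is touched by the gripper or arm instead of the rod (contact force between any of the fingers, the arm and block above 1 N).
It fails at once if the carrier is tipped over (angle between block's own z axis and vertical above 0.5 rad).
It fails at once if something else on the bench is shoved by more than 30 mm (distance of any of scoop, tubebrush, amber1, amber2, beaker, vial, jar, stopper from where it was at the start of the episode above 0.03 m).
It also fails if it takes over 48 s, if anything falls off the work surface, if the arm or the gripper's body presses on something with over 40 N, if the wrist force passes 120 N, or if a joint passes its speed limit or range.

ROBOT

A 7-joint arm with a two-finger parallel gripper is mounted at the origin on the work surface. World frame = base frame: x ahead of the robot, y to its left, z up, the work surface at z = 0. Lengths are in m, angles in rad, forces in N, time in s.
With the tool pointing down it reaches from about 0.4 to 0.875 m from the base axis. Payload 19.3 kg.
Tool frame: the origin (TCP) lies at the very end of the fingers, on their centre line; the grasp point (between the pads) lies 19 mm behind it; z points along the fingers, y is the direction in which the jaws open and shut (so a half turn about z gives the same grasp; the last joint's range is limited). The gripper opens to 85 mm and grips with 20 to 120 N. Pads are 22 mm wide; open, the fingers measure 114 mm over their backs; the gripper's body (76 mm by 85 mm) begins 54 mm behind the grasp point. The pads swing forward as they close: fully open they stand 13 mm farther back than shut.
Start: joints at [1.175, 0.521, -0.036, 1.599, 0.021, 1.021, -0.113], TCP at [0.2, -0.592, 0.231] pointing down, gripper open.
Joint ranges: [-2.91, 2.91], [-0.3, 2.13], [-1.5, 1.42], [0.17, 2.43], [-1.26, 4.41], [0.16, 1.93], [-2.52, 2.52]. Speed limits (rad/s): [1.89, 1.89, 2.39, 2.39, 3.01, 3.01, 3.01].

INTERFACE

Orientations are given as [roll, pitch, yaw] about the fixed x, y, z axes, in that order (R = Rz(yaw) Ry(pitch) Rx(roll)).
In Python, from workcell import telemetry, imaging, ticket gives the robot as it stands.
- The arm moves only by the tool carry_out, never from a script. Its argument "series" is a list of rows, each a list of 7 numbers: the shift along the tool's x, y, z in m, then the turn, a rotation vector about the tool's x, y, z in rad, then the closure in counts, from 0 (fully open) to 255 (shut). In form: [[tx, ty, tz, ax, ay, az, jaw], ...]. A call has 1 to 10 rows; each row is the pose to reach, as a shift and turn from the pose commanded when the call began, along the tool's axes at that moment; what a row does not reach only later rows make up. A row lasts 1/8 s, in which the tool goes at most 62.5 mm and 10.7 degrees, less where a joint would pass 70% of its speed; a pose out of reach is approached as far as the arm can. A call with a gripper value outside its range is refused whole. The fingers move at their own pace and stop on an object; "force" is the grip in N (left out, the last holds). Time passes only in rows, so rows that repeat a pose let the fingers close. It gives the time, the measured TCP pose, the force and the opening at its end, in the units of the state.
- telemetry.observe(): the state, without advancing time (a new reading comes with each control period).
- imaging.grab_frame(name): name is "scene" or "side" or "wrist"; returns (picture, depth): 420x560x3 uint8, blue, green, red; 420x560 float32, m along the optical axis (not along the pixel's ray), 0 where there is no reading.
- imaging.camera_info(name): a dict with "mtx" (3x3 intrinsics, pixels), "extrinsics" (4x4, takes a point from camera to world coordinates); the wrist camera has in their place "hand_eye" (4x4, takes a point from camera to tool coordinates, whose origin is the TCP and whose axes are the flange's). Camera axes: x right, y down, z forward; pixel columns grow to the right and rows downward; lengths in m; the calibration is good to about 2 mm. The wrist camera is an equidistant fisheye: a pixel r from the principal point sees the ray r / f radians off the axis. A picture is of the moment at which its call begins: read the wrist's pose just before it. camera_info takes no time and is no camera call.
- ticket.job_done(): hands the job in, once; it reports no verdict.
The state is a dict: "clock": time; "qpos": joint angles; "qd": joint speeds; "joint_efforts": joint torques, N m; "position": TCP position; "tool_rot": TCP orientation; "force": force on the tool from outside, world axes, zero at the start; "moment": the same for the moment, N m; "grip_width": finger opening in m.
Only numpy, scipy, OpenCV 4.12 (cv2) and the standard library are available. Lean on these libraries where they do the work, as an engineer would, in place of code of your own. Each camera call takes 0.05 s, during which the arm holds its last target.

## Working session

There is one attempt and no reset: what is moved stays moved. The work goes in short steps, Python scripts to look and compute and a tool call to move; the robot and the scene stay as the last step left them, time stands still between calls to the robot, and variables do not carry over. Pictures are saved under pics/ and viewed, and the job is handed in when it is done.

Besides the shell and the picture viewer there is one more tool, called after "Call:" as name([rows], argument=value, ...), one row to a line, values as JSON. carry_out: Moves the arm, as the interface text tells. Its arguments: {"type":"object","properties":{"series":{"type":"array"},"force":{"type":"number"}},"required":["series"]}

```bash
mkdir -p pics; ls
python3 - <<'E'
from workcell import telemetry, imaging
import cv2, numpy as np
s=telemetry.observe(); print(s)
for n in ["scene","side","wrist"]:
    p,d=imaging.grab_frame(n); cv2.imwrite(f"pics/{n}0.png",p); np.savez(f"{n}0.npz",p=p,d=d)
    print(n,imaging.camera_info(n))
E
```

```text
pics
{'clock': 0.0, 'qpos': array([ 1.17484495,  0.52198167, -0.03629497,  1.60001475,  0.02120155,
        1.02110335, -0.11278064]), 'qd': array([ 0.00130064,  0.00140013,  0.00083821, -0.00175331,  0.00033298,
        0.000794  , -0.00114028]), 'joint_efforts': array([-4.68050985e-04, -9.27132940e+01,  1.97950713e+00, -3.69936454e+01,
        1.77250343e-02,  8.30088858e-03, -9.67996516e-05]), 'position': array([ 0.19984952, -0.5918259 ,  0.23074384]), 'tool_rot': array([-3.14047475e+00,  9.82276666e-05,  3.25733625e-01]), 'force': array([-0.04187235,  0.4146378 ,  0.05489506]), 'moment': array([-0.01851018,  0.03090061, -0.0072845 ]), 'grip_width': 0.08535630085446715}
scene {'mtx': array([[430.69694112,   0.        , 282.93768539],
       [  0.        , 430.69694112, 207.53871623],
       [  0.        ,   0.        ,   1.        ]]), 'extrinsics': array([[-0.30304182,  0.58797702, -0.74996578,  1.31910283],
       [ 0.95296443,  0.1910541 , -0.23528094,  0.3115588 ],
       [ 0.00494425, -0.78599068, -0.61821857,  0.71956462],
       [ 0.        ,  0.        ,  0.        ,  1.  
[... 261 characters left out ...]
[-0.48194054, -0.64154755,  0.59678309, -0.4958263 ],
       [ 0.01805854, -0.68822869, -0.72526902,  0.7784692 ],
       [ 0.        ,  0.        ,  0.        ,  1.        ]])}
wrist {'mtx': array([[325.1922621 ,   0.        , 273.68012233],
       [  0.        , 325.1922621 , 206.02629327],
       [  0.        ,   0.        ,   1.        ]]), 'hand_eye': array([[ 1.61661411e-04, -9.47625539e-01, -3.19383486e-01,
         8.19029805e-02],
       [ 9.99999987e-01,  1.54807108e-04,  4.68472560e-05,
        -5.76746399e-04],
       [ 5.04917747e-06, -3.19383489e-01,  9.47625552e-01,
        -1.42570611e-01],
       [ 0.00000000e+00,  0.00000000e+00,  0.00000000e+00,
         1.00000000e+00]])}
```

View pics/scene0.png

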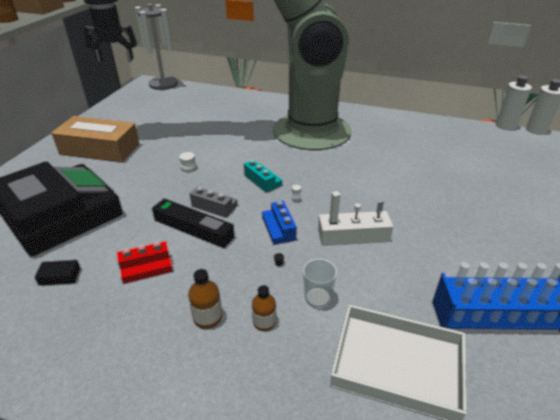

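View pics/side0.png

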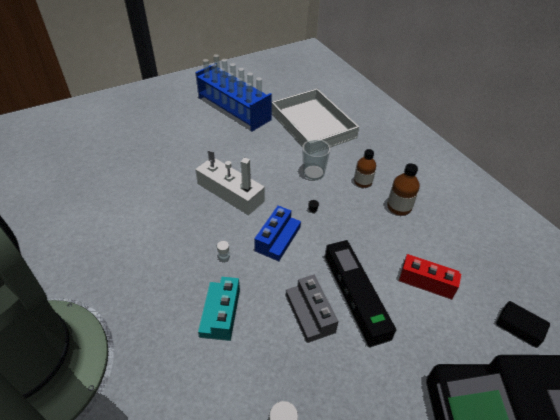

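View pics/wrist0.png

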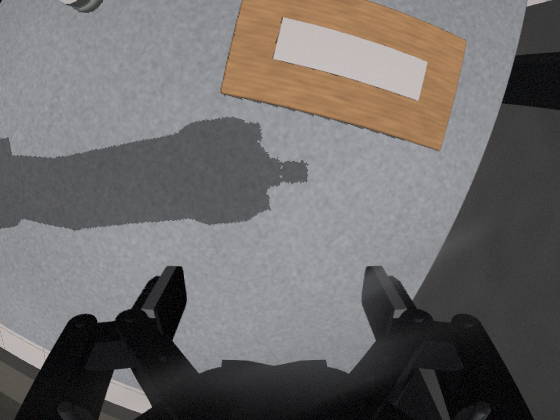

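The scene shows the grey carrier at about (213,201), the black bar at (192,222), and the white holder at (355,228). The push rod stands at its left end, at (335,207). In the side view the carrier is at (312,306), the bar at (358,292) and the rod at (246,173). Next I measure these with depth.

```bash
cat > h.py <<'E'
import numpy as np, cv2
from workcell import imaging
def cloud(n,d,p):
    c=imaging.camera_info(n);K=c["mtx"];T=c["extrinsics"]
    v,u=np.mgrid[0:420,0:560]
    X=np.stack([(u-K[0,2])/K[0,0]*d,(v-K[1,2])/K[1,1]*d,d],-1)
    return X@T[:3,:3].T+T[:3,3]
def proj(n,P):
    c=imaging.camera_info(n);K=c["mtx"];T=c["extrinsics"]
    q=(np.atleast_2d(P)-T[:3,3])@T[:3,:3]; q=q@K.T; return q[:,:2]/q[:,2:]
def ray(n,uv,z):
    c=imaging.camera_info(n);K=c["mtx"];T=c["extrinsics"]
    uv=np.atleast_2d(uv).astype(float)
    r=np.c_[uv,np.ones(len(uv))]@np.linalg.inv(K).T@T[:3,:3].T
    return T[:3,3]+r*((z-T[2,3])/r[:,2])[:,None]
E
python3 - <<'E'
from h import *
rois={"scene":dict(block=(185,180,245,220),bar=(145,195,240,250),holder=(312,185,398,248)),
"side":dict(block=(280,270,345,345),bar=(320,235,400,350),holder=(190,145,270,215))}
for n in rois:
    z=np.load(n+"0.npz");p=z["p"];d=z["d"];W=cloud(n,d,p)
    for k,(a,b,c,e) in rois[n].items():
        w=W[b:e,a:c].reshape(-1,3);col=p[b:e,a:c].reshape(-1,3).astype(int);g=d[b:e,a:c].ravel()>0
        for lo,hi in [(.015,.028),(.04,.05),(.052,.064),(.07,.125),(.125,.15)]:
            m=g&(w[:,2]>lo)&(w[:,2]<hi)
            if m.sum()>8: print(n,k,lo,hi,m.sum(),w[m].min(0).round(3),w[m].max(0).round(3),w[m].mean(0).round(4),col[m].mean(0).round())
for n in ["scene","side"]:
    p=np.load(n+"0.npz")["p"]
    for k,(a,b,c,e) in rois[n].items():
        cr=p[b-10:e+10,a-10:c+10]; s=min(390/cr.shape[1],295/cr.shape[0]); cr=cv2.resize(cr,None,fx=s,fy=s,interpolation=cv2.INTER_CUBIC)
        rois[n][k]=cv2.copyMakeBorder(cr,0,300-cr.shape[0],0,395-cr.shape[1],0)
cv2.imwrite("pics/crops.png",np.vstack([np.hstack([rois[n]["bar"],rois[n]["holder"]]) for n in rois]))
E
```

```text
scene block 0.015 0.028 184 [ 0.476 -0.199  0.015] [ 0.536 -0.084  0.028] [ 0.52   -0.1276  0.0217] [61. 59. 58.]
scene block 0.04 0.05 588 [ 0.487 -0.199  0.04 ] [ 0.62  -0.074  0.05 ] [ 0.553  -0.1388  0.0461] [79. 76. 75.]
scene block 0.052 0.064 79 [ 0.5   -0.183  0.052] [ 0.523 -0.104  0.062] [ 0.5125 -0.1424  0.057 ] [132. 132. 130.]
scene bar 0.015 0.028 501 [ 0.476 -0.263  0.015] [ 0.648 -0.04   0.028] [ 0.5871 -0.1324  0.0215] [36. 35. 35.]
scene bar 0.04 0.05 1590 [ 0.499 -0.265  0.04 ] [ 0.742 -0.04   0.05 ] [ 0.6035 -0.145   0.046 ] [57. 57. 64.]
scene bar 0.052 0.064 54 [ 0.509 -0.178  0.053] [ 0.736 -0.104  0.062] [ 0.6523 -0.1481  0.057 ] [115. 116. 142.]
scene holder 0.015 0.028 287 [0.496 0.15  0.015] [0.562 0.327 0.028] [0.5293 0.2428 0.0217] [106. 111. 105.]
scene holder 0.04 0.05 367 [0.439 0.147 0.04 ] [0.561 0.327 0.05 ] [0.5194 0.2397 0.0464] [141. 145. 143.]
scene holder 0.052 0.064 367 [0.447 0.15  0.052] [0.564 0.326 0.064] [0.5053 0.2411 0.054 ] [180. 183. 184.]
scene holder 0.07 0.125 284 [0.473 0.176 0.07 ] [0.535 0.295 0.124] [0.5122 0.2219 0.0943] [114.
[... 618 characters left out ...]
 0.644 -0.042  0.05 ] [ 0.5866 -0.1643  0.0446] [36. 35. 32.]
side bar 0.052 0.064 64 [ 0.498 -0.184  0.052] [ 0.516 -0.144  0.059] [ 0.5062 -0.1733  0.056 ] [99. 98. 98.]
side holder 0.015 0.028 259 [0.44  0.146 0.015] [0.562 0.306 0.028] [0.4893 0.207  0.0214] [76. 78. 74.]
side holder 0.04 0.05 833 [0.44  0.149 0.04 ] [0.56  0.321 0.05 ] [0.4968 0.229  0.0477] [156. 157. 158.]
side holder 0.052 0.064 126 [0.457 0.155 0.052] [0.544 0.304 0.064] [0.4999 0.2286 0.0556] [127. 127. 127.]
side holder 0.07 0.125 286 [0.473 0.175 0.07 ] [0.532 0.296 0.125] [0.506  0.2166 0.0938] [89. 90. 87.]
side holder 0.125 0.15 60 [0.511 0.174 0.126] [0.532 0.195 0.137] [0.5208 0.1834 0.1328] [139. 139. 139.]
```

View pics/crops.png

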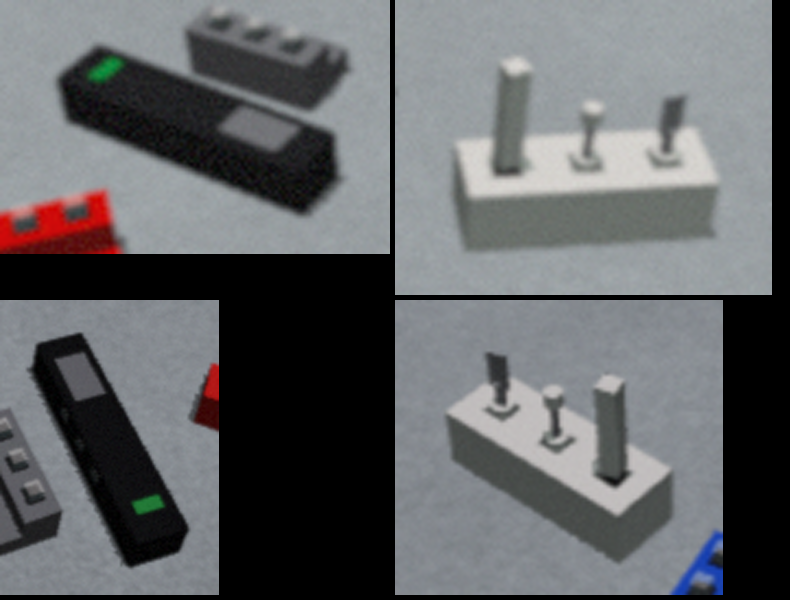

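Run:
```python
from h import *
D={n:np.load(n+"0.npz") for n in ["scene","side"]}
W={n:cloud(n,D[n]["d"],0) for n in D}
def rect(name,n,lo,hi,box,colf):
    w=W[n].reshape(-1,3);c=D[n]["p"].reshape(-1,3).astype(int)
    x0,x1,y0,y1=box
    m=(w[:,2]>lo)&(w[:,2]<hi)&(w[:,0]>x0)&(w[:,0]<x1)&(w[:,1]>y0)&(w[:,1]<y1)&colf(c)
    pts=w[m][:,:2]; 
    r=cv2.minAreaRect((pts*1000).astype(np.float32)); 
    # robust: largest comp by PCA angle
    print(name,n,m.sum(),"rect",np.round(r[0],1),np.round(r[1],1),round(r[2],1),"box",np.round(cv2.boxPoints(r)).tolist(),"zmed",np.median(w[m,2]).round(4))
mx=lambda c:c.max(1)
for n in D:
    rect("bar",n,.041,.05,(.54,.67,-.30,-.0),lambda c:mx(c)>-1)
    rect("blk",n,.040,.051,(.46,.60,-.25,-.05),lambda c:(mx(c)>50)&(np.ptp(c,axis=1)<20))
    rect("blkstep",n,.019,.025,(.44,.55,-.25,-.05),lambda c:(mx(c)>50)&(np.ptp(c,axis=1)<20))
    rect("hold",n,.046,.054,(.4,.6,.1,.36),lambda c:mx(c)>110)
    rect("rod",n,.131,.145,(.48,.56,.15,.22),lambda c:mx(c)>30)
    rect("rodlow",n,.07,.10,(.50,.56,.15,.22),lambda c:mx(c)>30)
```

```text
bar scene 1217 rect [ 602.1 -152. ] [221.7  52.4] 79.2 box [[556.0, -256.0], [607.0, -266.0], [649.0, -48.0], [597.0, -38.0]] zmed 0.0463
blk scene 450 rect [ 543.1 -148.7] [199.8 108.5] 87.4 box [[484.0, -246.0], [593.0, -251.0], [602.0, -51.0], [493.0, -46.0]] zmed 0.0461
blkstep scene 88 rect [ 502.3 -141.2] [112.2  60.2] 85.0 box [[467.0, -194.0], [527.0, -200.0], [537.0, -88.0], [477.0, -83.0]] zmed 0.0223
hold scene 1046 rect [514.6 207.4] [ 66.1 236.4] 22.6 box [[439.0, 304.0], [530.0, 86.0], [591.0, 111.0], [500.0, 329.0]] zmed 0.0511
rod scene 46 rect [524.6 188.1] [19.1 16.8] 37.4 box [[512.0, 189.0], [522.0, 176.0], [537.0, 187.0], [527.0, 201.0]] zmed 0.1356
rodlow scene 89 rect [528.2 186.7] [22.3 13. ] 86.0 box [[521.0, 176.0], [534.0, 175.0], [535.0, 197.0], [522.0, 198.0]] zmed 0.0849
bar side 2445 rect [ 599.9 -153.3] [219.9  50.9] 79.1 box [[554.0, -256.0], [604.0, -266.0], [646.0, -50.0], [596.0, -41.0]] zmed 0.0447
blk side 750 rect [ 544.5 -140.3] [128.5 102.2] 81.8 box [[485.0, -197.0], [586.0, -211.0], [604.0, -84.0], [503.0, -69.0]] zmed 0.0447
blkstep side 667 rect [ 480.4 -139.5] [111.5  25.9] 81.6 box [[459.0, -193.0], [485.0, -197.0], [501.0, -86.0], [476.0, -82.0]] zmed 0.0217
hold side 947 rect [513.  207.9] [ 63.  234.3] 22.4 box [[439.0, 304.0], [529.0, 88.0], [587.0, 112.0], [497.0, 328.0]] zmed 0.0494
rod side 45 rect [521.3 185.1] [20.8 15.6] 43.8 box [[508.0, 184.0], [519.0, 172.0], [534.0, 187.0], [523.0, 198.0]] zmed 0.1345
rodlow side 86 rect [520.8 180.9] [12.  21.3] 82.0 box [[509.0, 176.0], [530.0, 173.0], [532.0, 185.0], [511.0, 188.0]] zmed 0.0855
```

```bash
cat >> h.py <<'E'
from scipy.spatial.transform import Rotation as Ro
from workcell import telemetry
def delta(pos,rot,s=None):
    """rot: Rotation of target tool; returns shift + rotvec in tool axes"""
    s=s or telemetry.observe()
    R0=Ro.from_euler('xyz',s["tool_rot"])
    t=R0.inv().apply(np.array(pos)-s["position"]); r=(R0.inv()*rot).as_rotvec()
    return np.r_[t,r].round(4)
def down(yawdeg): return Ro.from_euler('xyz',[np.pi,0,np.radians(yawdeg)])
E
python3 - <<'E'
from h import *
print(delta((.48,-.22,.27),down(66)).tolist());print(delta((.523,.186,.25),down(112.5)).tolist())
E
```

```text
[0.3844, -0.2627, -0.0389, -0.0008, -0.0003, -0.8261]
[0.5551, -0.6336, -0.0186, -0.0007, -0.0007, -1.6377]
```

Call:
carry_out([
  [0.05,-0.035,-0.039,0,0,-0.15,0],
  [0.1,-0.07,-0.039,0,0,-0.3,0],
  [0.15,-0.105,-0.039,0,0,-0.45,0],
  [0.2,-0.14,-0.039,0,0,-0.6,0],
  [0.25,-0.17,-0.039,0,0,-0.75,0],
  [0.3,-0.205,-0.039,0,0,-0.826,0],
  [0.345,-0.235,-0.039,0,0,-0.826,0],
  [0.384,-0.262,-0.039,0,0,-0.826,0],
])

```text
clock: 1.15
position: [0.4809, -0.2192, 0.2703]
tool_rot: [-3.142, -0.0, 1.152]
force: [1.0, -1.2, 0.2]
grip_width: 0.0854
```

Run:
```python
from h import *
s=telemetry.observe();print(s["clock"],s["qpos"].round(3),s["position"],s["tool_rot"],s["qd"].round(2))
print(delta((.523,.186,.25),down(112.5)).tolist())
```

```text
1.15 [ 0.61   0.345 -0.38   1.793  0.147  1.032 -0.244] [ 0.48091608 -0.21920095  0.27028241] [-3.14155309e+00 -1.10147240e-04  1.15243898e+00] [-0.61  0.12 -0.12 -0.16  0.09  0.07 -0.77]
[0.3874, -0.1262, 0.0203, 0.0, -0.0001, -0.8111]
```

Call:
carry_out([
  [0.05,-0.016,0,0,0,-0.12,0],
  [0.1,-0.032,0,0,0,-0.25,0],
  [0.15,-0.05,0.01,0,0,-0.4,0],
  [0.2,-0.066,0.02,0,0,-0.5,0],
  [0.25,-0.082,0.02,0,0,-0.6,0],
  [0.3,-0.1,0.02,0,0,-0.7,0],
  [0.345,-0.113,0.02,0,0,-0.811,0],
  [0.387,-0.126,0.02,0,0,-0.811,0],
  [0.387,-0.126,0.02,0,0,-0.811,0],
])

```text
clock: 2.28
position: [0.5218, 0.1872, 0.2501]
tool_rot: [3.142, -0.002, 1.967]
force: [0.3, -1.0, -0.5]
grip_width: 0.0852
```

Run:
```python
from h import *
s=telemetry.observe();print(s["clock"],s["qpos"].round(3),s["position"],s["tool_rot"],s["qd"].round(2))
p,d=imaging.grab_frame("wrist"); np.savez("w1.npz",p=p,d=d,pos=s["position"],rot=s["tool_rot"])
cv2.imwrite("pics/w1.png",p)
c=p[60:340,140:440];
```

```text
2.275 [ 0.034  0.455 -0.664  1.743  0.315  1.053 -0.342] [0.52176424 0.18720565 0.25005033] [ 3.14156508e+00 -1.70752246e-03  1.96712840e+00] [ 0.06 -0.02  0.04  0.03 -0.   -0.    0.04]
```

View pics/w1.png

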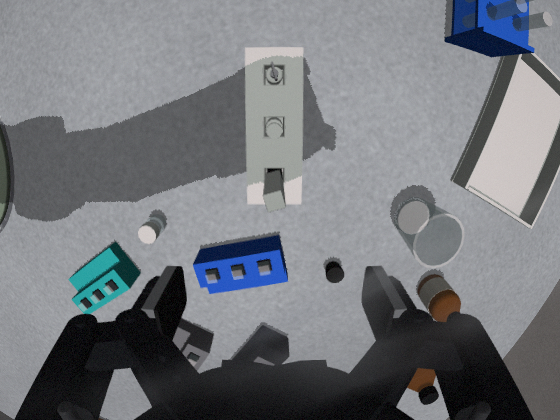

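The wrist view shows the rod's handle at about (274,188) with its top near (275,205), in the holder's near hole. I'll zoom in to get the handle yaw.

```bash
cat >> h.py <<'E'
def wray(uv,z,pos,rot):
    c=imaging.camera_info("wrist");K=c["mtx"];H=c["hand_eye"];f=K[0,0]
    uv=np.atleast_2d(uv).astype(float);q=(uv-K[:2,2]);r=np.hypot(*q.T);th=r/f
    v=np.c_[q/np.maximum(r,1e-9)[:,None]*np.sin(th)[:,None],np.cos(th)]
    R=Ro.from_euler('xyz',rot)
    o=R.apply(H[:3,3])+pos; v=R.apply(v@H[:3,:3].T)
    return o+v*((z-o[2])/v[:,2])[:,None]
E
python3 - <<'E'
from h import *
z=np.load("w1.npz");p=z["p"]
c=p[155:225,235:315];cv2.imwrite("pics/w1c.png",cv2.resize(c,None,fx=8,fy=8,interpolation=cv2.INTER_CUBIC))
print(wray([(246,204),(302,204),(246,48),(302,48)],.05,z["pos"],z["rot"]).round(4))
print(wray([(275,202)],.135,z["pos"],z["rot"]).round(4))
E
```

```text
[[0.5046 0.1477 0.05  ]
 [0.562  0.1718 0.05  ]
 [0.4414 0.3046 0.05  ]
 [0.4945 0.3268 0.05  ]]
[[0.5227 0.1873 0.135 ]]
```

View pics/w1c.png

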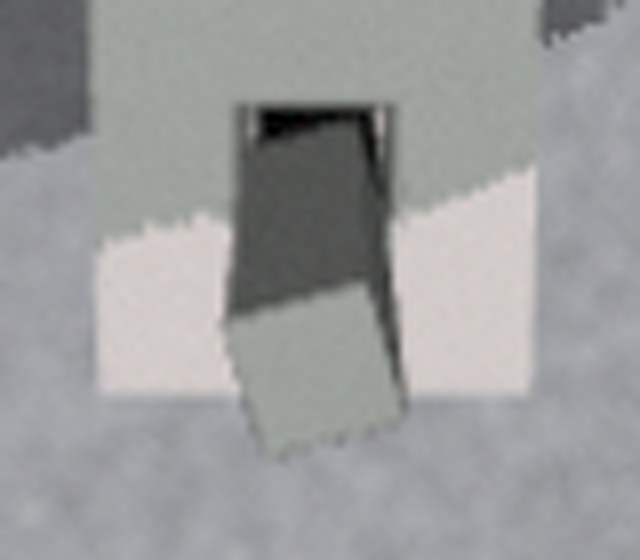

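Run:
```python
from h import *
z=np.load("w1.npz")
c=np.array([(227,320),(370,283),(405,410),(268,455)])/8-.44+[235,155]
w=wray(c,.135,z["pos"],z["rot"]);print(w.round(4),w.mean(0).round(4))
e=np.roll(w,-1,0)-w
print(np.hypot(*e[:,:2].T).round(4),np.degrees(np.arctan2(e[:,1],e[:,0])).round(1))
s=telemetry.observe();print(s["position"])
```

```text
[[0.511  0.1894 0.135 ]
 [0.523  0.1987 0.135 ]
 [0.5318 0.1875 0.135 ]
 [0.5205 0.1774 0.135 ]] [0.5216 0.1882 0.135 ]
[0.0153 0.0143 0.0152 0.0154] [  37.8  -52.  -138.1  128.4]
[0.52196684 0.18499962 0.24993449]
```

Run:
```python
from h import *
print(delta((.522,.187,.076),down(128)).tolist())
```

```text
[0.0017, 0.0009, 0.1739, -0.0005, -0.0006, -0.2691]
```

Call:
carry_out([
  [0.001,0.001,0.02,0,0,-0.15,0],
  [0.0015,0.001,0.05,0,0,-0.269,0],
  [0.0015,0.001,0.09,0,0,-0.269,0],
  [0.0015,0.001,0.13,0,0,-0.269,0],
  [0.0015,0.001,0.16,0,0,-0.269,0],
  [0.0015,0.001,0.174,0,0,-0.269,0],
  [0.0015,0.001,0.174,0,0,-0.269,0],
], force=40)

```text
clock: 3.2
position: [0.5226, 0.1849, 0.0761]
tool_rot: [-3.141, -0.0, 2.231]
force: [-0.2, 0.5, 0.5]
grip_width: 0.0852
```

Run:
```python
from h import *
s=telemetry.observe();print(s["clock"],s["position"],s["tool_rot"],s["force"])
p,d=imaging.grab_frame("wrist"); cv2.imwrite("pics/w2.png",p)
```

```text
3.2 [0.5225996  0.1849482  0.07611821] [-3.14066471e+00 -1.16760123e-04  2.23121694e+00] [-0.20236163  0.46266018  0.49824334]
```

View pics/w2.png

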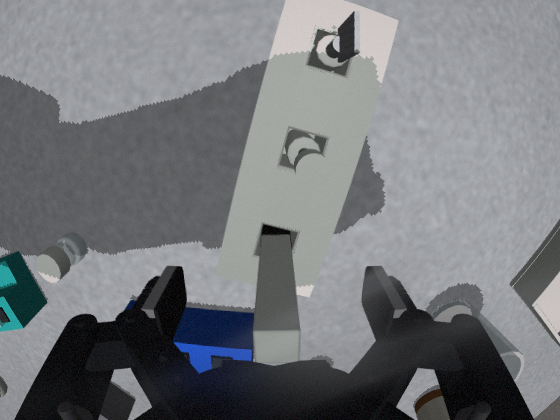

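The rod sits centred between the pads at (276,300) with its faces square to the jaws. Closing.

Call:
carry_out([
  [0,0,0,0,0,0,120],
  [0,0,0,0,0,0,255],
  [0,0,0,0,0,0,255],
  [0,0,0,0,0,0,255],
  [0,0,0,0,0,0,255],
  [0,0,0,0,0,0,255],
], force=40)

```text
clock: 4.0
position: [0.5228, 0.1857, 0.0766]
tool_rot: [3.141, 0.0, 2.232]
force: [0.2, 0.1, 5.8]
grip_width: 0.0155
```

Call:
carry_out([
  [0,0,0,0,0,0,255],
  [0,0,-0.01,0,0,0,255],
  [0,0,-0.03,0,0,0,255],
  [0,0,-0.06,0,0,0,255],
  [0,0,-0.09,0,0,0,255],
  [0,0,-0.12,0,0,0,255],
  [0,0,-0.14,0,0,0,255],
  [0,0,-0.15,0,0,0,255],
  [0,0,-0.15,0,0,0,255],
], force=100)

```text
clock: 5.12
position: [0.5228, 0.1855, 0.227]
tool_rot: [3.141, 0.0, 2.232]
force: [-0.0, -0.9, -1.0]
grip_width: 0.0144
```

Run:
```python
from h import *
s=telemetry.observe();print(s["clock"],s["position"],s["tool_rot"],s["force"],s["qpos"].round(3))
p,d=imaging.grab_frame("side"); cv2.imwrite("pics/s2.png",p); np.savez("s2.npz",p=p,d=d,pos=s["position"],rot=s["tool_rot"])
p2,d2=imaging.grab_frame("scene"); np.savez("c2.npz",p=p2,d=d2,pos=s["position"],rot=s["tool_rot"])
cv2.imwrite("pics/c2.png",np.hstack([cv2.resize(p[20:240,140:340],(400,440)),cv2.resize(p2[60:280,240:440],(400,440))]))
```

```text
5.125 [0.52281736 0.18552225 0.22700415] [3.14069527e+00 4.78915726e-04 2.23164556e+00] [-0.02200361 -0.91282076 -1.0221372 ] [ 0.069  0.495 -0.717  1.767  0.375  1.02  -0.127]
```

View pics/c2.png

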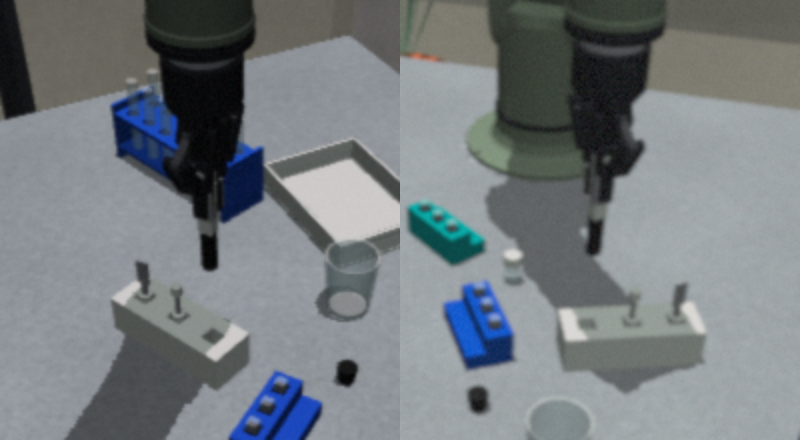

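```bash
cat >> h.py <<'E'
BY=np.radians(-10.9); BX=np.array([np.cos(BY),np.sin(BY),0]); BYv=np.array([-np.sin(BY),np.cos(BY),0]); BO=np.array([.601,-.1527,0])
TIP=0.0716
def tilt(th,az=None):
    R=Ro.from_rotvec(-np.radians(th)*BYv)*down(79.1)
    return R
def tcp_for_tip(tip,th,L=TIP): 
    R=tilt(th); return np.array(tip)-L*R.apply([0,0,1]),R
def tip_now(s=None,L=TIP):
    s=s or telemetry.observe(); R=Ro.from_euler('xyz',s["tool_rot"]); return s["position"]+L*R.apply([0,0,1])
E
python3 - <<'E'
from h import *
print(proj("side",tip_now()),proj("scene",tip_now()))
b=np.array([.4977,-.1421,0]); a=np.radians(-8.4); tip=b-.019*np.array([np.cos(a),np.sin(a),0])+[0,0,.11]
for th in (45,30):
    P,R=tcp_for_tip(tip,th); print(th,P.round(4),np.hypot(P[0],P[1]),delta(P,R).tolist())
E
```

```text
[[244.75287419 153.33501233]] [[335.13746902 186.27508331]]
45 [ 0.4292 -0.1298  0.1606] 0.44837253258941434 [-0.1915, -0.267, 0.0653, -0.7372, -0.3338, 0.8061]
30 [ 0.4437 -0.1326  0.172 ] 0.4631247953560124 [-0.2027, -0.2572, 0.054, -0.4921, -0.2227, 0.8313]
```

Call:
carry_out([
  [-0.01,-0.02,0,0,0,0.05,255],
  [-0.04,-0.05,0,-0.05,-0.02,0.15,255],
  [-0.07,-0.085,0.005,-0.1,-0.045,0.25,255],
  [-0.1,-0.12,0.015,-0.17,-0.08,0.35,255],
  [-0.125,-0.155,0.025,-0.24,-0.11,0.45,255],
  [-0.15,-0.19,0.035,-0.31,-0.14,0.55,255],
  [-0.175,-0.22,0.045,-0.38,-0.17,0.65,255],
  [-0.195,-0.245,0.052,-0.45,-0.2,0.75,255],
  [-0.203,-0.257,0.054,-0.492,-0.223,0.831,255],
  [-0.203,-0.257,0.054,-0.492,-0.223,0.831,255],
])

```text
clock: 6.48
position: [0.4292, -0.1164, 0.1536]
tool_rot: [2.754, 0.041, 1.469]
force: [-0.0, -0.5, -1.7]
grip_width: 0.0148
```

Run:
```python
from h import *
s=telemetry.observe();print(s["clock"],s["position"],s["tool_rot"],s["force"],s["qpos"].round(3),s["qd"].round(2))
b=np.array([.4977,-.1421,0]); a=np.radians(-8.4); tip=b-.019*np.array([np.cos(a),np.sin(a),0])+[0,0,.11]
print(tip,tip_now())
for th in (45,38,30):
    P,R=tcp_for_tip(tip,th); print(th,P.round(4),delta(P,R).tolist())
```

```text
6.475 [ 0.42922109 -0.11643439  0.1535699 ] [2.75373004 0.04110441 1.46879538] [-0.03343225 -0.51627008 -1.66145316] [ 0.8    0.321 -0.808  2.407  1.212  0.302 -1.169] [ 1.33  0.36 -1.44  0.1   1.55  0.47 -1.61]
[ 0.47890383 -0.13932442  0.11      ] [ 0.45588289 -0.12190132  0.08734437]
45 [ 0.4292 -0.1298  0.1606] [-0.0135, 0.0037, -0.0055, -0.3954, -0.0147, 0.0968]
38 [ 0.4356 -0.131   0.1664] [-0.0143, 0.0119, -0.0084, -0.2733, -0.0088, 0.0972]
30 [ 0.4437 -0.1326  0.172 ] [-0.0153, 0.0216, -0.0104, -0.1338, -0.0019, 0.0974]
```

```bash
cat > fk.py <<'E'
import numpy as np
from scipy.optimize import least_squares
from scipy.spatial.transform import Rotation as Ro
Q=np.array([[1.17484495,0.52198167,-0.03629497,1.60001475,0.02120155,1.02110335,-0.11278064],[0.61,0.345,-0.38,1.793,0.147,1.032,-0.244],[0.034,0.455,-0.664,1.743,0.315,1.053,-0.342],[0.069,0.495,-0.717,1.767,0.375,1.02,-0.127],[0.8,0.321,-0.808,2.407,1.212,0.302,-1.169]])
P=np.array([[0.19984952,-0.5918259,0.23074384],[0.48091608,-0.21920095,0.27028241],[.5218,.1872,.2501],[0.52281736,0.18552225,0.22700415],[0.42922109,-0.11643439,0.1535699]])
E=np.array([[-3.14047475e+00,9.82276666e-05,3.25733625e-01],[-3.14155309,-1.1e-4,1.15243898],[3.14156508,-1.7e-3,1.9671284],[3.14069527,4.79e-4,2.23164556],[2.75373004,0.04110441,1.46879538]])
def fk(q,p):
    h,L1,L2,L6,q0,q7,a1,a2=p[:8]; sg=SG
    z=lambda a:Ro.from_rotvec([0,0,a]); y=lambda a:Ro.from_rotvec([0,a,0])
    R=z(q0+sg[0]*q[0])*y(q[1])*z(sg[1]*q[2]); t=np.array([0,0,h])
    t=t+R.apply([a1,0,L1]); R=R*y(q[3])*z(sg[2]*q[4]); t=t+R.apply([a2,0,L2]); R=R*y(q[5])*z(q7+sg[3]*q[6])
    return t+R.apply([0,0,L6]),R
import itertools
def fit():
    global SG
    best=None
    for SG in itertools.product([1,-1],repeat=4):
        for q7 in (0,np.pi/2,np.pi,-np.pi/2):
            def f(p):
                o=[]
                for q,x,e in zip(Q,P,E):
                    t,R=fk(q,p);o+=list(t-x)+list(.3*(R.inv()*Ro.from_euler('xyz',e)).as_rotvec())
                return o
            r=least_squares(f,[.3,.4,.4,.3,0,q7,0,0],max_nfev=100)
            if best is None or r.cost<best[0]: best=(r.cost,SG,r.x)
    SG=best[1]; return best
if __name__=="__main__":
    b=fit();print(b[0],b[1],b[2].round(4))
    for q,x in zip(Q,P): print((fk(q,b[2])[0]-x).round(4))
E
python3 fk.py
```

```text
0.00011186861366591571 (-1, -1, -1, -1) [ 0.3238  0.5438  0.4421  0.3365 -0.0947  1.4777 -0.0199  0.0121]
[-0.0005  0.0008 -0.0039]
[ 0.0005  0.0064 -0.0025]
[ 0.0015 -0.0004  0.0032]
[ 0.002  -0.0014  0.0045]
[ 0.0001 -0.0004 -0.0012]
```

```bash
cat >> h.py <<'E'
B0=np.array([.4977,-.1421,0]); A0=np.radians(-8.4); BX0=np.array([np.cos(A0),np.sin(A0),0])
E
python3 - <<'E'
from h import *
s=telemetry.observe()
tip=B0-.021*BX0+[0,0,.09]
P,R=tcp_for_tip(tip,16); print(P.round(4),delta(P,R).tolist())
E
```

```text
[ 0.4575 -0.1353  0.1588] [-0.0161, 0.0296, 0.0071, 0.1103, 0.0099, 0.0969]
```

Call:
carry_out([
  [0,0,0,0,0,0,255],
], force=120)

```text
clock: 6.6
position: [0.4287, -0.1176, 0.1533]
tool_rot: [2.755, 0.04, 1.466]
force: [-0.8, -0.8, -1.3]
grip_width: 0.0146
```

Run:
```python
from h import *
s=telemetry.observe();print(s["clock"],s["qpos"].round(3),s["qd"].round(2),s["position"],s["tool_rot"])
tip=B0-.021*BX0+[0,0,.09]
P,R=tcp_for_tip(tip,16); print(P.round(4),delta(P,R).tolist())
```

```text
6.6 [ 0.802  0.321 -0.805  2.407  1.205  0.3   -1.161] [-0.12 -0.04  0.12 -0.02 -0.13 -0.04  0.14] [ 0.42869157 -0.1176081   0.15331173] [2.75510012 0.03976697 1.46626708]
[ 0.4575 -0.1353  0.1588] [-0.0148, 0.0301, 0.0069, 0.1089, 0.0096, 0.094]
```

Call:
carry_out([
  [-0.003,0.008,0.0,0.04,0.003,0.02,255],
  [-0.007,0.016,0.002,0.08,0.006,0.05,255],
  [-0.012,0.025,0.005,0.109,0.01,0.08,255],
  [-0.015,0.03,0.007,0.109,0.01,0.094,255],
  [-0.015,0.03,0.007,0.109,0.01,0.094,255],
])

```text
clock: 7.22
position: [0.4586, -0.1341, 0.1595]
tool_rot: [2.86, 0.001, 1.385]
force: [-0.1, 0.4, -0.5]
grip_width: 0.0145
```

Run:
```python
from h import *
s=telemetry.observe();print(s["clock"],s["qpos"].round(3),s["qd"].round(2),s["force"])
print(tip_now(s),(B0-.021*BX0+[0,0,.09]))
tip=B0-.021*BX0+[0,0,.09]
P,R=tcp_for_tip(tip,16); print(P.round(4),delta(P,R).tolist())
o=[]
for n in ("scene","side"):
    p,d=imaging.grab_frame(n); np.savez(n+"3.npz",p=p,d=d); print(n,proj(n,tip_now(s)))
    a,b=(150,140) if n=="scene" else (230,190)
    o.append(cv2.resize(p[b:b+150,a:a+150],(400,400),interpolation=cv2.INTER_CUBIC))
cv2.imwrite("pics/c3.png",np.hstack(o))
```

```text
7.225 [ 0.895  0.409 -0.903  2.238  0.82   0.485 -0.814] [ 0.01 -0.01 -0.02  0.02  0.01  0.   -0.01] [-0.11385821  0.40104733 -0.53334922]
[ 0.47811455 -0.1378381   0.09075449] [ 0.47692528 -0.13903226  0.09      ]
[ 0.4575 -0.1353  0.1588] [-0.0014, -0.001, 0.0005, 0.0021, 0.0003, 0.0044]
scene [[215.37225639 174.58081684]]
side [[302.17335743 290.17953664]]
```

View pics/c3.png

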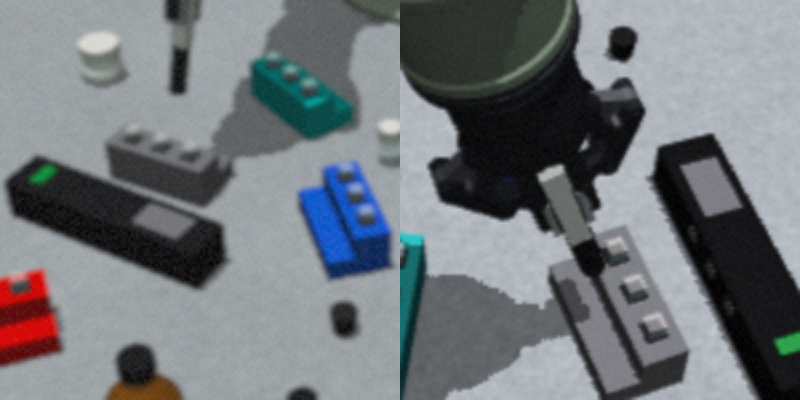

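The tip projects within 1–3 px of where it appears, at scene (217,174) and side (302,293), above the ledge at mid-carrier. Lowering it into the step.

Run:
```python
from h import *
tip=B0-.021*BX0+[0,0,.030]
P,R=tcp_for_tip(tip,16); print(P.round(4),delta(P,R).tolist())
R0=Ro.from_euler('xyz',telemetry.observe()["tool_rot"]); print(R0.inv().apply(BX).round(3),R0.inv().apply([0,0,-1]).round(3))
```

```text
[ 0.4575 -0.1353  0.0988] [-0.0013, -0.0172, 0.0583, 0.0019, 0.0007, 0.0047]
[-0.004  0.961  0.278] [ 0.002 -0.278  0.961]
```

Call:
carry_out([
  [0,-0.003,0.012,0,0,0.004,255],
  [-0.001,-0.007,0.026,0.002,0,0.004,255],
  [-0.001,-0.012,0.041,0.002,0,0.004,255],
  [-0.001,-0.016,0.053,0.002,0,0.004,255],
  [-0.001,-0.017,0.058,0.002,0,0.004,255],
  [-0.001,-0.017,0.058,0.002,0,0.004,255],
])

```text
clock: 8.07
position: [0.4581, -0.1353, 0.0994]
tool_rot: [2.862, 0.0, 1.38]
force: [0.3, 0.1, 0.0]
grip_width: 0.0144
```

Run:
```python
from h import *
s=telemetry.observe();print(s["clock"],s["qpos"].round(3),s["force"],s["tool_rot"])
print(tip_now(s),(B0-.021*BX0+[0,0,.03]))
R0=Ro.from_euler('xyz',s["tool_rot"]); print(R0.inv().apply(BX).round(3),R0.inv().apply([0,0,-1]).round(3),R0.apply([0,0,1]))
o=[]
for n in ("scene","side"):
    p,d=imaging.grab_frame(n); np.savez(n+"4.npz",p=p,d=d); print(n,proj(n,tip_now(s)))
    a,b=(165,150) if n=="scene" else (260,240)
    o.append(cv2.resize(p[b:b+100,a:a+100],(400,400),interpolation=cv2.INTER_CUBIC))
cv2.imwrite("pics/c4.png",np.hstack(o))
```

```text
8.075 [ 0.715  0.499 -0.696  2.288  1.128  0.366 -1.115] [0.29923236 0.09479591 0.04459743] [2.86240602e+00 4.43713085e-04 1.38037704e+00]
[ 0.47742416 -0.13902357  0.03057036] [ 0.47692528 -0.13903226  0.03      ]
[0.    0.961 0.276] [ 0.    -0.276  0.961] [ 0.27051213 -0.05257686 -0.9612798 ]
scene [[217.12872998 192.93881932]]
side [[300.35066252 308.12226434]]
```

View pics/c4.png

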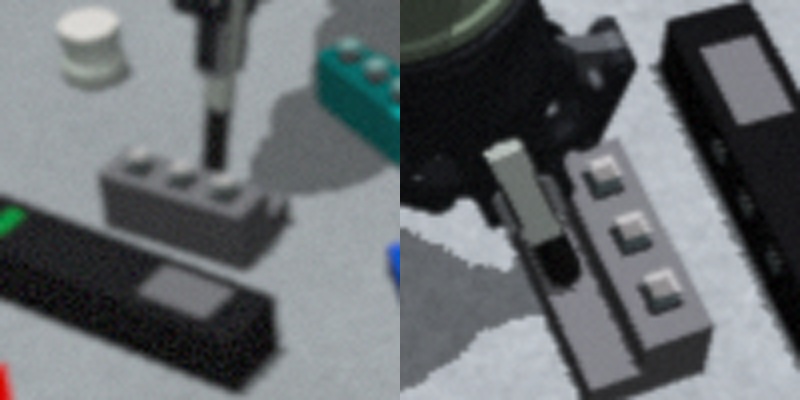

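The foot is over the ledge at about mid-length, side (558,280) in the crop, with a small gap to the riser. Sliding along the bar's x axis.

Call:
carry_out([
  [0,0.004,0.001,0,0,0,255],
  [0,0.0077,0.0022,0,0,0,255],
  [0,0.0106,0.003,0,0,0,255],
  [0,0.0144,0.0041,0,0,0,255],
  [0,0.0183,0.0053,0,0,0,255],
  [0,0.0221,0.0063,0,0,0,255],
  [0,0.026,0.0075,0,0,0,255],
  [0,0.0298,0.0086,0,0,0,255],
  [0,0.0336,0.0097,0,0,0,255],
])

```text
clock: 9.3
position: [0.4928, -0.1423, 0.0993]
tool_rot: [2.862, 0.0, 1.38]
force: [-3.1, 0.8, 0.9]
grip_width: 0.0144
```

```bash
cat > look.py <<'E'
from h import *
import sys
t=sys.argv[1]
s=telemetry.observe();print(s["clock"],s["qpos"].round(3),"F",s["force"].round(2),"Fbarx",round(s["force"]@BX,2),s["tool_rot"].round(4))
tp=tip_now(s);r=tp-BO;print("tip",tp.round(4),"in bar",(r@BX).round(4),(r@BYv).round(4))
R0=Ro.from_euler('xyz',s["tool_rot"]); print("BX tool",R0.inv().apply(BX).round(3),"down",R0.inv().apply([0,0,-1]).round(3))
o=[]
for n in ("scene","side"):
    p,d=imaging.grab_frame(n); np.savez(n+t+".npz",p=p,d=d)
    w=cloud(n,d,0).reshape(-1,3);c=p.reshape(-1,3).astype(int);q=w-BO;bx=q@BX;by=q@BYv
    print(n,proj(n,tp).round(1))
    for nm,lo,hi,x0,x1 in (("top",.041,.050,-.11,-.03),("ledge",.018,.026,-.16,-.03)):
        m=(w[:,2]>lo)&(w[:,2]<hi)&(bx>x0)&(bx<x1)&(abs(by)<.085)&(c.max(1)>60)&(np.ptp(c,axis=1)<15)&(c.max(1)<140)
        if m.sum()>40:
            rr=cv2.minAreaRect((np.c_[bx,by][m]*1000).astype(np.float32));print(n,nm,m.sum(),np.round(rr[0],1),np.round(rr[1],1),round(rr[2],1))
    a,b=(165,160) if n=="scene" else (270,240)
    o.append(cv2.resize(p[b:b+100,a:a+100],(400,400),interpolation=cv2.INTER_CUBIC))
cv2.imwrite(f"pics/c{t}.png",np.hstack(o))
E
python3 look.py 5
```

```text
9.3 [ 0.722  0.547 -0.717  2.204  1.073  0.419 -1.038] F [-3.07  0.76  0.94] Fbarx -3.16 [2.8622e+00 3.0000e-04 1.3795e+00]
tip [ 0.5122 -0.146   0.0305] in bar -0.0885 -0.0102
BX tool [0.001 0.961 0.276] down [ 0.    -0.276  0.961]
scene [[209.2 199.9]]
scene top 321 [-69.3  -7.3] [ 52.9 110.8] 1.7
side [[317.7 303.4]]
side top 526 [-62.4 -10.1] [ 35.8 109.3] 3.0
side ledge 394 [-93.4 -29.9] [ 50.5 108.9] 32.2
```

View pics/c5.png

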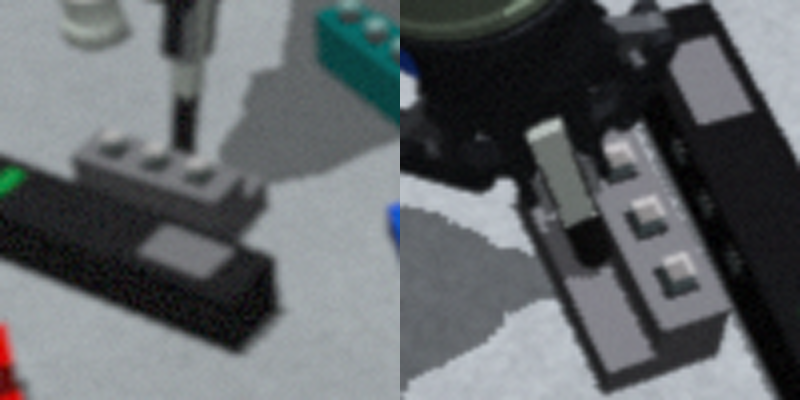

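Call:
carry_out([
  [0,0.003,0.0009,0,0,0,255],
  [0,0.0058,0.0017,0,0,0,255],
  [0,0.0087,0.0025,0,0,0,255],
  [0,0.0115,0.0033,0,0,0,255],
  [0,0.0144,0.0041,0,0,0,255],
  [0,0.0163,0.0047,0,0,0,255],
])

```text
clock: 10.15
position: [0.5093, -0.1455, 0.0993]
tool_rot: [2.862, 0.0, 1.379]
force: [-3.5, 1.1, 1.9]
grip_width: 0.014
```

```bash
python3 look.py 6
```

```text
10.15 [ 0.723  0.57  -0.726  2.163  1.051  0.444 -1.006] F [-3.53  1.14  1.89] Fbarx -3.69 [2.8622e+00 3.0000e-04 1.3794e+00]
tip [ 0.5287 -0.1493  0.0304] in bar -0.0716 -0.0103
BX tool [0.001 0.961 0.276] down [ 0.    -0.276  0.961]
scene [[205.4 203.3]]
scene top 273 [-53.9  -6. ] [111.   47.8] 90.0
side [[325.9 301.2]]
side top 513 [-47.1  -9.6] [ 34.3 110.4] 0.1
side ledge 441 [-76.  -11.3] [ 26.3 109. ] 3.2
```

View pics/c6.png

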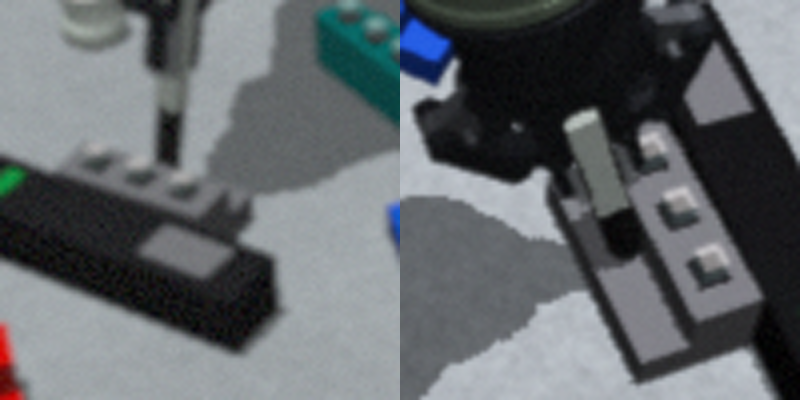

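Call:
carry_out([
  [0,0.001,0.0003,0,0,0,255],
  [0,0.002,0.0006,0,0,0,255],
  [0,0.0029,0.0008,0,0,0,255],
])

```text
clock: 10.62
position: [0.512, -0.1457, 0.0992]
tool_rot: [2.862, -0.0, 1.38]
force: [-3.4, 3.2, -0.6]
grip_width: 0.0145
```

```bash
python3 look.py 7 | head -3
```

```text
10.625 [ 0.723  0.573 -0.727  2.157  1.047  0.448 -1.   ] F [-3.44  3.24 -0.63] Fbarx -3.99 [ 2.8624 -0.      1.3799]
tip [ 0.5314 -0.1494  0.0304] in bar -0.069 -0.01
BX tool [0.001 0.961 0.276] down [-0.    -0.276  0.961]
```

Call:
carry_out([
  [0,0.001,0.0003,0,0,0,255],
  [0,0.002,0.0006,0,0,0,255],
  [0,0.002,0.0006,0,0,0,255],
])

```text
clock: 11.1
position: [0.5134, -0.1462, 0.099]
tool_rot: [2.864, 0.001, 1.38]
force: [-9.0, 4.1, 4.3]
grip_width: 0.0147
```

```bash
python3 look.py 8
```

```text
11.1 [ 0.723  0.576 -0.728  2.152  1.045  0.452 -0.996] F [-8.96  4.13  4.27] Fbarx -9.58 [2.8636e+00 5.0000e-04 1.3796e+00]
tip [ 0.5326 -0.15    0.0301] in bar -0.0676 -0.0102
BX tool [0.001 0.962 0.274] down [ 0.001 -0.274  0.962]
scene [[204.5 204.2]]
scene top 226 [-50.9  -6.6] [ 41.6 108.5] 0.1
side [[327.8 300.7]]
side top 445 [-45.5  -9.8] [ 30.8 108.9] 0.1
side ledge 419 [-72.6 -18.5] [91.7 26. ] 90.0
```

Flush: the carrier is parallel to the bar (0.1°) and the push force rose to 9.6 N at the expected position. Now lowering the foot onto the ledge.

Call:
carry_out([
  [0,-0.0003,0.001,0,0,0,255],
  [0,-0.0006,0.002,0,0,0,255],
  [0,-0.0008,0.003,0,0,0,255],
  [0,-0.0011,0.004,0,0,0,255],
  [0,-0.0011,0.004,0,0,0,255],
])

```text
clock: 11.82
position: [0.5132, -0.1466, 0.0947]
tool_rot: [2.864, 0.001, 1.379]
force: [-8.6, 2.0, -1.0]
grip_width: 0.0147
```

```bash
python3 look.py 9
```

```text
11.825 [ 0.714  0.582 -0.716  2.155  1.062  0.444 -1.013] F [-8.58  2.01 -0.97] Fbarx -8.8 [2.8640e+00 1.0000e-03 1.3791e+00]
tip [ 0.5325 -0.1504  0.0258] in bar -0.0677 -0.0107
BX tool [0.002 0.962 0.274] down [ 0.001 -0.274  0.962]
scene [[204.5 205.4]]
scene top 225 [-51.8  -6.8] [ 43.2 109.7] 0.5
side [[327.6 302.1]]
side top 440 [-45.6 -10.8] [108.1  31. ] 89.8
side ledge 393 [-73.  -20.1] [26.2 88.6] 0.6
```

Call:
carry_out([
  [0,-0.0002,0.001,0,0,0,255],
  [0,-0.0005,0.002,0,0,0,255],
  [0,-0.0005,0.002,0,0,0,255],
])

```text
clock: 12.3
position: [0.5133, -0.1467, 0.0929]
tool_rot: [2.864, 0.001, 1.379]
force: [-12.0, 1.3, 10.2]
grip_width: 0.0146
```

```bash
python3 look.py 10|head -2
```

```text
12.3 [ 0.71   0.585 -0.711  2.156  1.071  0.441 -1.022] F [-12.04   1.29  10.16] Fbarx -12.07 [2.8636e+00 1.4000e-03 1.3790e+00]
tip [ 0.5326 -0.1505  0.024 ] in bar -0.0676 -0.0108
```

Call:
carry_out([
  [0,0,0.0002,0,0,0,255],
  [0,0,0.0002,0,0,0,255],
  [0,0,0.0002,0,0,0,255],
  [0,0,0.0002,0,0,0,255],
  [0,0,0.0002,0,0,0,255],
  [0,0,0.0002,0,0,0,255],
])

```text
clock: 13.15
position: [0.5134, -0.1466, 0.0928]
tool_rot: [2.863, 0.001, 1.379]
force: [-14.3, 2.9, 13.4]
grip_width: 0.0143
```

```bash
python3 look.py 11; python3 -c "
from h import *
s=telemetry.observe();print(s['clock'],s['force'],s['qd'].round(3),s['grip_width'])
cv2.imwrite('pics/full.png',np.load('scene11.npz')['p'])"
```

```text
13.15 [ 0.71   0.585 -0.711  2.156  1.072  0.44  -1.022] F [-14.25   2.85  13.43] Fbarx -14.53 [2.8634e+00 1.4000e-03 1.3790e+00]
tip [ 0.5327 -0.1505  0.024 ] in bar -0.0675 -0.0107
BX tool [0.002 0.962 0.275] down [ 0.001 -0.275  0.962]
scene [[204.5 206. ]]
scene top 226 [-54.8  -6.4] [109.5  49.3] 90.0
side [[327.6 302.6]]
side top 435 [-45.5 -12. ] [105.1  30.8] 89.9
side ledge 387 [-72.3 -20.6] [26.3 88.4] 0.2
13.25 [-14.52494266   2.98429391  13.54224332] [-0.001  0.001 -0.001  0.     0.001  0.002 -0.001] 0.014509817423961862
```

View pics/c11.png

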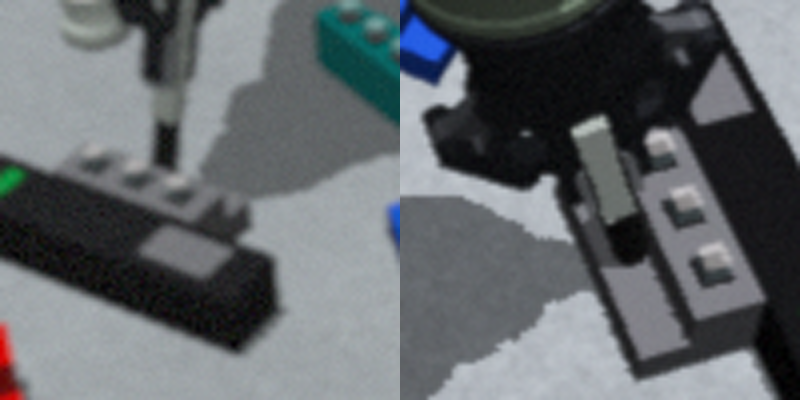

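View pics/full.png

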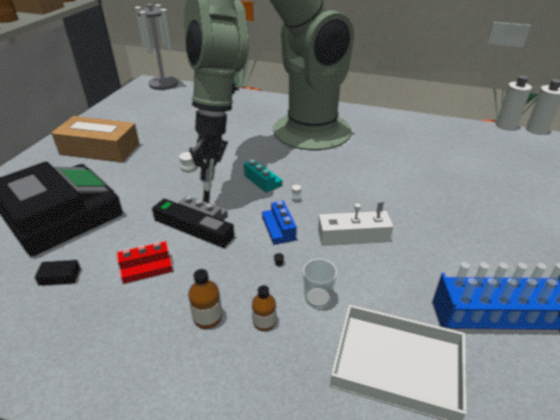

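The carrier is flush, at side (685,210) in the crop. The foot is in the step corner, nothing else has moved, and the push is about 20 N at 43° down. Handing in.

```bash
python3 -c "
from workcell import ticket,telemetry
print(ticket.job_done()); s=telemetry.observe(); print(s['clock'],s['force'],s['position'],s['grip_width'])"
```

```text
the job is handed in; nothing more can be done
None
the job is handed in; nothing more can be done
```

I pulled the rod from the holder, slid the carrier about 48 mm to the reader bar with the rod's foot, and handed the job in at about 13.3 s. At hand-in I was still holding the rod and pressing it into the step. The hand-in gave no verdict.

**Last checks:**
- **Push:** The wrist force was about 14.5 N into the bar and 13.5 N down, roughly 20 N at 43°. The arm was standing still.
- **Foot position:** By the arm's pose, the foot's end is 67.5 mm short of the bar's origin and at 24 mm height. For a foot seated in the step I expected about 68.7 mm and 24.5 mm.
- **Carrier:** It is parallel to the bar within about 0.5° and about 10 mm off the bar's middle along y.
- **Rest of the bench:** The last scene picture showed nothing else moved.

**What differed or stayed unproven:**
- **Rod tilt:** I tilted the rod only 16°, because a joint limit ruled out 45° there. The diagonal comes from the direction of the push.
- **Force drift:** The push was still creeping up slightly at the end, from 12 to 14.5 N horizontally in the last second, and was not fully settled.
- **Scene camera fit:** The scene camera's fits of the carrier top scattered by a few mm, as glass and bar pixels mixed in. For its position I relied on the side camera and the arm's own pose.

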